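# Zero the pull gauge's peak hand and hold its rod at the check mark

## Task

The bench pull gauge is due for its spring check. Turn the knurled reset knob on top of the dial back (anticlockwise) until the peak hand left up-scale by the last user is fully home on its zero stop, and let go of the knob; then pull the sprung rod out of the barrel by its black handle until the dark ring mark on the rod has just come fully out of the barrel mouth, not more than a few millimetres past it, because the peak hand keeps the furthest reading. Finish while holding the rod still at the mark so that the dial can be read, and leave the things lying around where they are.

Things in the scene. Friction and masses are not known exactly. Their poses are not given: they have to be found in the camera images.
- gauge: grey bench pull gauge on a heavy foot (180x86x14 mm) that does not move. Origin at table height on its centre line; -x points along the barrel to the pull handle (the way to pull), z up. At x = +45 mm an upright drum, 86 mm across, with a glass-topped dial 78.5 mm above the table. A 25 mm barrel runs to its mouth at x = -75 mm, axis 55 mm up; at x = -52 mm a bracket 40 mm wide, 69 mm high.
- knob_grip (a point): reset knob: upright black knurled cylinder, 23 mm across, with a white line on top, on the axis of the dial, from 84 to 108 mm above the table; this point is on its axis, 96 mm above the table. Grip it across from above, fingertips above the 78.5 mm dial rim. The line lies over the peak hand and points outward; at zero it points along the +x of the gauge turned 26 degrees clockwise (seen from above).
- peak_hand (a joint): turn of the knob and its steel paddle-tipped peak hand, rad: 0 on its hard zero stop, growing clockwise seen from above to 2.25, so turn anticlockwise to reach 0. Friction (0.03 N m) keeps it where left. A thin black live hand, geared to the rod (0.030 rad per mm), carries the peak hand up-scale but never back: from zero it ends at 0.030 rad per mm of the furthest pull (1.20 rad at 40 mm).
- pull_rod (a joint): how far the rod is pulled out, m: 0 at rest (fully in), 0.075 at most; 0.040 when the inner edge of the ring mark is level with the barrel mouth. A spring pulls the rod in with about 3 N at rest, rising 2 N per 10 mm (11 N at 40 mm); it snaps back when let go.
- handle_grip (a point): black spool-shaped handle on the outer end of the rod: two flanges 29 mm across, between them a waist 17 mm thick and 28 mm long for the fingers, along the rod. This point is the middle of the waist, on the axis of the rod, 55 mm above the table; at rest 107.5 mm from the origin of the gauge along its -x. Grip from above across the rod, pull along the -x of the gauge.
- rod_mark (a point): inner edge of the ring mark on the rod: a black band 4 mm wide round the 12 mm steel rod, hidden 40 mm inside the barrel at rest.
- barrel_mouth (a point): centre of the barrel's mouth, out of which the rod comes, 55 mm above the table.
- objective_can: bystander near the gauge or on the open table, to be left in place: small white screw-top can with a black lid, 38 mm across, 54 mm tall; origin at the centre of its underside
- oil_bottle: bystander near the gauge or on the open table, to be left in place: small brown glass bottle with a black cap, 28 mm across, 60 mm tall; origin at the centre of its underside
- filter_box: bystander near the gauge or on the open table, to be left in place: small pale blue carton, 42x50x20 mm; origin at the centre of its underside
- label_tape: bystander near the gauge or on the open table, to be left in place: roll of label tape lying flat, 66 mm across, 19 mm tall; origin at the centre of its underside
- bench_timer: bystander near the gauge or on the open table, to be left in place: round mechanical bench timer, 64 mm across, 49 mm tall; origin at the centre of its underside
- coverslip_box: bystander near the gauge or on the open table, to be left in place: small grey and white carton, 50x62x22 mm; origin at the centre of its underside
- lens_tissue: bystander near the gauge or on the open table, to be left in place: booklet of lens tissue, 60x100x10 mm; origin at the centre of its underside

How it is judged:
By the outcome, as a careful person would: the job done as asked, in the order asked, and still so for the second after the job is handed in, while the arm keeps its last pose, push and grip.
It also fails if it takes over 64 s, if anything falls off the work surface, if the arm or the gripper's body presses on something with over 40 N, if the wrist force passes 120 N, or if a joint passes its speed limit or range.

## Robot

A 6-joint arm with a two-finger parallel gripper is mounted at the origin on a cart in front of the work surface, level with it; the furniture and walls round the work are solid. World frame = base frame: x ahead of the robot, y to its left, z up, the work surface at z = 0. Lengths are in m, angles in rad, forces in N, time in s.
With the tool pointing down it reaches from about 0.35 to 0.775 m from the base axis. Payload 5.5 kg.
Tool frame: the origin (TCP) lies at the very end of the fingers, on their centre line; the grasp point (between the pads) lies env.hold_point_z behind it (env.hold_point_z is the distance from the TCP to the grasp point, in m); z points along the fingers, y is the line along which they close (so a half turn about z gives the same grasp; the last joint's range is limited). The gripper opens to 85 mm and grips with 20 to 120 N. Pads are 22 mm wide; open, the fingers measure 114 mm over their backs; the gripper's body (76 mm by 85 mm) begins 54 mm behind the grasp point. The pads swing forward as they close: fully open they stand 13 mm farther back than shut.
Start: joints at [-1.29, 0.313, 0.046, 1.304, 0, 1.431], TCP at [0.235, -0.525, 0.231] pointing down, gripper open.
Joint ranges: [-2.76, 2.76], [-0.86, 1.69], [-1.03, 1.26], [-2.2, 2.34], [-1.47, 1.5], [-3.14, 3.14]. Speed limits (rad/s): [2.57, 2.57, 3.14, 3.14, 3.14, 3.14].

## Interface

Orientations are given as a unit quaternion [w, x, y, z].
In Python, from workcell import env gives the robot as it stands.
- The arm moves only by the tool carry_out, never from a script. Its argument "steps" is a list of rows, each a list of 3 entries, a list of its own where there are three numbers: the turn, a rotation vector about the tool's x, y, z in degrees, then the shift along the tool's x, y, z in cm, then the closure in counts, from 0 (fully open) to 255 (shut). A call has exactly 8 rows; each row is the pose to reach, as a shift and turn from the pose commanded when the call began, along the tool's axes at that moment; what a row does not reach only later rows make up. A row lasts 1/8 s, in which the tool goes at most 62.5 mm and 10.7 degrees, less where a joint would pass 70% of its speed; a pose out of reach is approached as far as the arm can. A call with a gripper value outside its range is refused whole. The fingers move at their own pace and stop on an object; "force" is the grip in N (left out, the last holds). Time passes only in rows, so rows that repeat a pose let the fingers close, or fill a call up. It gives the time, the measured TCP pose, the force, the opening and the grip force at its end, in the units of the state.
- env.get_state(): the state, without advancing time (a new reading comes with each control period).
- env.read_camera(name): name is "scene" or "top" or "wrist"; returns (picture, depth): 400x640x3 uint8, red, green, blue; 400x640 float32, m along the optical axis (not along the pixel's ray), 0 where there is no reading.
- env.get_calibration(name): a dict with "fx", "fy", "cx", "cy" (pixels), "origin" and "orientation" of the camera in the world. Camera axes: x right, y up, looking along -z (the intrinsics and any distortion apply to the point x, -y, -z); pixel columns grow to the right and rows downward; lengths in m; the calibration is good to about 2 mm. A picture is of the moment at which its call begins: read the wrist's pose just before it. get_calibration takes no time and is no camera call; for the wrist camera it gives the pose at the moment of the call.
- env.hand_in(): hands the job in; it is judged then, once.
The state is a dict: "clock": time; "joint_pos": joint angles; "qvel": joint speeds; "tau": joint torques, N m; "tcp_pos": TCP position; "orientation": TCP orientation; "wrist_force": force on the tool from outside, world axes, zero at the start; "ft_torque": the same for the moment, N m; "finger_gap": finger opening in m; "grip_force": force on a finger pad.
Only numpy, scipy, OpenCV 4.12 (cv2) and the standard library are available. Lean on these libraries where they do the work, as an engineer would, in place of code of your own. Each camera call takes 0.05 s, during which the arm holds its last target. There are 200 camera calls.

## Working session

There is one attempt and no reset: what is moved stays moved. The work goes in short steps, Python scripts to look and compute and a tool call to move; the robot and the scene stay as the last step left them, time stands still between calls to the robot, and variables do not carry over. Pictures are saved under pics/ and viewed, at most 10 in all, crops included, and the job is handed in when it is done.

Besides the shell and the picture viewer there is one more tool, called after "Request:" as name(argument=value, ...), one argument or row to a line, values as JSON. carry_out: Moves the arm, as the interface text tells. Its arguments: {"type":"object","properties":{"steps":{"type":"array","items":{"type":"array"}},"force":{"type":"number"}},"required":["steps"]}

```bash
mkdir -p pics
cat > h.py <<'E'
import numpy as np, cv2
from scipy.spatial.transform import Rotation as R
from workcell import env
def rot(q): return R.from_quat([q[1],q[2],q[3],q[0]])
def shot(n,f):
    c=env.get_calibration(n); p,d=env.read_camera(n)
    cv2.imwrite('pics/'+f+'.png',p[:,:,::-1]); np.savez('pics/'+f,d=d,**{k:np.array(v) for k,v in c.items() if not isinstance(v,(str,dict,type(None)))})
    return p,d,c
def w(c,u,v,z=None,d=None):
    x=np.array([(u-c['cx'])/c['fx'],-(v-c['cy'])/c['fy'],-1.]); o=np.array(c['origin']); r=rot(c['orientation']).apply(x)
    return o+r*(d if z is None else (z-o[2])/r[2])
E
python3 - <<'E'
from h import *
for n in('top','scene'):
    p,d,c=shot(n,n+'1'); print(c)
s=env.get_state(); print(s['tcp_pos'],s['orientation'],env.hold_point_z,s['clock'])
E
```

```text
{'fx': 413.54495284665614, 'fy': 413.54495284665614, 'cx': 309.4767437451728, 'cy': 190.19860078559748, 'origin': array([ 0.39858734, -0.04131002,  1.45653684]), 'orientation': array([ 0.71581613,  0.02171146, -0.03467096, -0.69708952])}
{'fx': 446.65116139166, 'fy': 446.65116139166, 'cx': 315.79625761362314, 'cy': 202.80729739546106, 'origin': array([-0.27409085,  0.80548818,  0.98766865]), 'orientation': array([-0.32976933, -0.15483505,  0.41680629,  0.83279698])}
[ 0.23475307 -0.52438643  0.23049572] [-8.20947577e-04  9.77945186e-01  2.08860086e-01 -5.22403363e-05] 0.0187 0.1
```

View pics/top1.png

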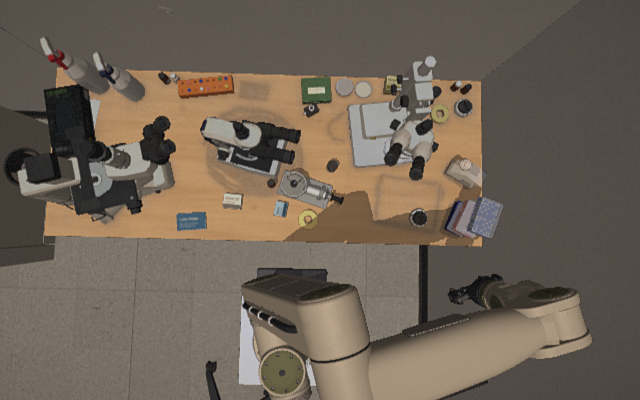

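View pics/scene1.png

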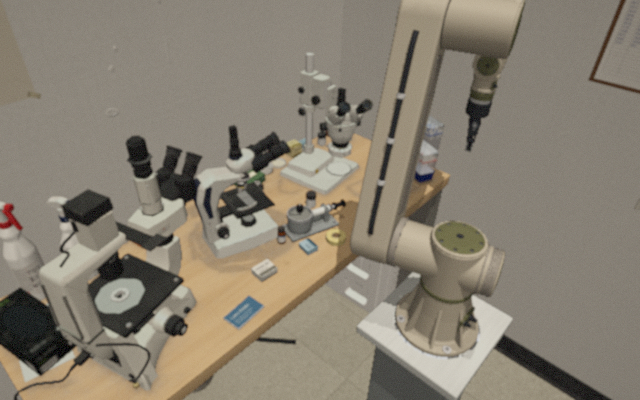

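The gauge is in the top view, with its drum near (294,185) and its handle near (338,199). I'll enlarge that area.

Run:
```python
from h import *
p=cv2.imread('pics/top1.png'); cv2.imwrite('pics/c1.png',cv2.resize(p[120:235,230:370],None,fx=5,fy=5,interpolation=cv2.INTER_CUBIC))
c=env.get_calibration('top'); d=np.load('pics/top1.npz')['d']
for n,u,v,z in(('drum',294,184,.1),('handle',338,199,.055)): print(n,w(c,u,v,z),d[v,u])
# heights map of the area
for v in range(120,225,6):
  print(v,[int(1000*w(c,u,v,d=d[v,u])[2]) for u in range(240,362,6)])
```

```text
drum [ 0.52642492 -0.01331558  0.1       ] 1.3517376
handle [ 0.48359628 -0.16328659  0.055     ] 1.401472
120 [2, 139, 1, -1, 0, -2, 0, 8, 0, -3, 0, -3, 1, 5, -3, 3, -5, 1, -3, 19, 18]
126 [395, 302, 306, 296, 301, 304, 1, 0, -2, 0, 0, 0, 0, -4, -7, 0, -2, -6, -1, 23, 24]
132 [363, 327, 308, 309, 299, 301, 305, 308, 314, 324, 297, -2, -4, -3, 3, 0, -1, -2, 6, 20, 22]
138 [317, 307, 309, 311, 292, 282, 287, 308, 314, 326, -2, 0, 0, -2, 1, -2, 0, 1, 0, 19, 16]
144 [297, 301, 305, 298, 299, 144, 145, 46, -4, -1, -2, -2, -1, -6, 2, -5, -2, -1, -1, 17, 20]
150 [142, 140, 294, 298, 304, 304, 306, 311, 308, -2, 0, -3, 0, -1, -1, 4, -2, -2, 7, 13, 21]
156 [151, 141, 143, 289, 296, 302, 312, 316, 324, 293, -3, -4, 0, -4, 0, 0, 0, -1, -1, 21, 19]
162 [137, 140, 136, 137, 145, 145, 40, 308, 323, 3, -4, -1, -5, -3, 2, 50, 51, 1, 0, 13, 16]
168 [20, 46, 142, 143, 139, 137, 42, -5, 2, 0, 0, -1, 0, -7, 2, 53, 56, 1, -1, -2, 2]
174 [-1, -1, 2, 12, 36, 43, 33, 3, 68, 77, 77, 0, -2, -2, 2, -4, 5, 0, 3, -3, 1]
180 [-2, 2, 3, 3, -2, 55, -8, 75, 77, 107, 78, 6, 17, -4, -2, -6, 0, -3, 0, 3, 0]
186 [1, 0, 3, -4, 2, 52, -2, 69, 74, 104, 75, 76, 13, 13, 12, 13, -1, -3, 1, 1, 0]
192 [-2, -6, -4, 2, -3, -5, 0, 13, 79, 74, 76, 62, 66, 67, 67, 6, 3, 0, -7, 1, 0]
198 [26, 0, 0, -3, 0, 2, -1, 0, -1, 16, 14, 14, 15, 68, 63, 62, 62, 65, 0, 0, -2]
204 [20, 1, 1, -1, -9, 4, 18, 15, 0, 0, -1, -3, 8, 16, 9, -3, -1, 0, 0, 0, -2]
210 [-5, -1, 0, -5, 0, 0, 21, 22, 5, -1, 1, -3, 2, -2, -2, -4, 0, -1, 3, -2, 7]
216 [2, 1, -3, -3, 4, -1, 0, 23, -2, -2, 19, 15, 16, -1, -1, 0, 2, 1456, 2, 1, 0]
222 [1, 1456, -3, 1, -4, -1, 8, 2, 0, -1, 22, -3, 20, 0, -1, -2, -1, 3, 0, -6, -2]
```

View pics/c1.png

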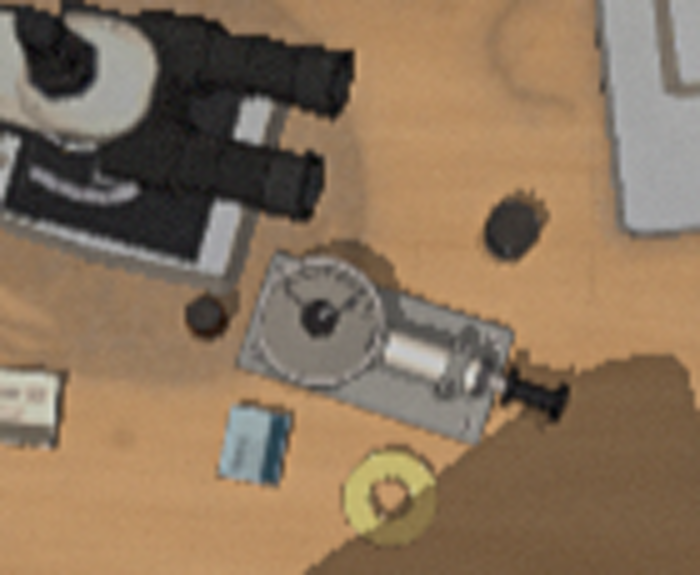

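Run:
```python
from h import *
c=env.get_calibration('top'); d=np.load('pics/top1.npz')['d']
k=w(c,294,183.6,.108); h=w(c,337.6,198.6,.06); print(k,h,np.linalg.norm((k-h)[:2]))
V,U=np.mgrid[100:240,180:380]
P=np.array([w(c,u,v,d=d[v,u]) for u,v in zip(U.ravel(),V.ravel())])
r=np.hypot(*(P-k)[:,:2].T)
for lo,hi in((.11,.2),(.2,.28),(.28,.33),(.33,.6)):
  m=(P[:,2]>lo)&(P[:,2]<hi); i=np.argsort(r[m])[:4]; print(lo,P[m][i].round(3),r[m][i].round(3))
```

```text
[ 0.52698565 -0.01344293  0.108     ] [ 0.48461323 -0.16146745  0.06      ] 0.15396974801523053
0.11 [[ 0.528 -0.014  0.114]
 [ 0.525 -0.007  0.111]
 [ 0.532 -0.007  0.111]
 [ 0.532 -0.02   0.111]] [0.001 0.007 0.008 0.008]
0.2 [[0.58  0.069 0.275]
 [0.58  0.071 0.275]
 [0.582 0.08  0.279]
 [0.585 0.091 0.278]] [0.098 0.1   0.108 0.12 ]
0.28 [[ 0.563 -0.005  0.307]
 [ 0.564 -0.007  0.296]
 [ 0.564 -0.002  0.298]
 [ 0.564 -0.002  0.316]] [0.037 0.038 0.039 0.039]
0.33 [[ 0.646 -0.017  0.33 ]
 [ 0.639  0.121  0.33 ]
 [ 0.634  0.125  0.354]
 [ 0.637  0.123  0.352]] [0.119 0.175 0.175 0.175]
```

```bash
cat >> h.py <<'E'
def pose(phi,tilt,half=1):
    # lean: wrist toward heading phi (deg), tool x heading phi if half else phi+180
    p,t=np.radians([phi,tilt]); z=-np.array([np.sin(t)*np.cos(p),np.sin(t)*np.sin(p),np.cos(t)])
    y=np.array([np.sin(p),-np.cos(p),0]); y=y if half else -y
    return R.from_matrix(np.c_[np.cross(y,z),y,z])
def rows(targets):
    """targets: list of (pos, Rotation); prints rows from the measured pose"""
    s=env.get_state(); q=rot(s['orientation']); o=np.array(s['tcp_pos'])
    for p,r in targets:
        print((q.inv()*r).as_rotvec(degrees=True).round(1).tolist(), (q.inv().apply(np.array(p)-o)*100).round(2).tolist())
E
python3 - <<'E'
from h import *
s=env.get_state(); q=rot(s['orientation']); c=env.get_calibration('wrist')
print(q.inv().apply(c['origin']-s['tcp_pos']), (q.inv()*rot(c['orientation'])).as_matrix().round(3), c['fx'])
rows([((.43,-.1,.25),pose(120,20))])
o=np.array(s['tcp_pos'])
from scipy.spatial.transform import Slerp
R1=pose(105,12); S=Slerp([0,1],R.concatenate([q,R1]))
rows([(o+(np.array([.45,-.09,.26])-o)*f,S(f)) for f in np.arange(1,9)/8])
E
```

```text
[ 7.15490497e-02  1.06373637e-04 -1.42812215e-01] [[-0.     0.96   0.279]
 [ 1.    -0.     0.001]
 [ 0.001  0.279 -0.96 ]] 300.55939948044573
[-16.8, -15.2, -94.8] [35.16, -30.76, -1.89]
[-1.1, -1.3, -10.1] [4.67, -3.86, -0.36]
[-2.1, -2.5, -20.1] [9.35, -7.72, -0.72]
[-3.2, -3.8, -30.2] [14.02, -11.57, -1.08]
[-4.3, -5.0, -40.3] [18.7, -15.43, -1.45]
[-5.3, -6.3, -50.4] [23.37, -19.29, -1.81]
[-6.4, -7.5, -60.4] [28.04, -23.15, -2.17]
[-7.5, -8.8, -70.5] [32.72, -27.0, -2.53]
[-8.5, -10.0, -80.6] [37.39, -30.86, -2.89]
```

Request:
carry_out(
  steps=[
    [[-1, -1, -10], [4.7, -3.9, -0.4], 0],
    [[-2, -2.5, -20], [9.4, -7.7, -0.7], 0],
    [[-3, -4, -30], [14, -11.6, -1.1], 0],
    [[-4, -5, -40], [18.7, -15.4, -1.5], 0],
    [[-5, -6, -50], [23.4, -19.3, -1.8], 0],
    [[-6.4, -7.5, -60], [28, -23.1, -2.2], 0],
    [[-7.5, -8.8, -70], [32.7, -27, -2.5], 0],
    [[-8.5, -10, -80], [37.4, -30.9, -2.9], 0],
  ],
  force=40,
)

```text
clock: 1.1
tcp_pos: [0.4503, -0.088, 0.2603]
orientation: [0.084, 0.607, 0.788, -0.064]
wrist_force: [1.1, -0.4, 0.1]
finger_gap: 0.0854
grip_force: 0.0
```

Run:
```python
from h import *
p,d,c=shot('wrist','w1')
s=env.get_state(); print(s['tcp_pos'],s['joint_pos'],s['clock'])
k=np.array([.527,-.013,.108]); 
x=rot(c['orientation']).inv().apply(k-c['origin']); print('knob px',c['cx']-c['fx']*x[0]/x[2],c['cy']+c['fy']*x[1]/x[2])
```

```text
[ 0.45276729 -0.08134732  0.26055619] [-0.23435481  0.00852947 -0.26654205  1.19075689 -0.18081058  1.05545651] 1.15
knob px 422.3864356747935 95.81089406198602
```

View pics/w1.png

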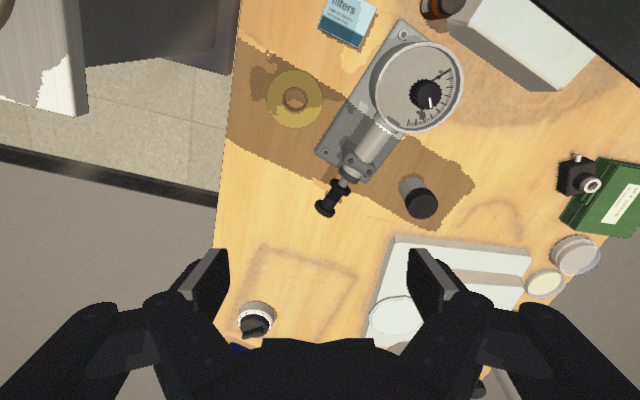

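The knob is at about (427,94), its white line points to (431,107), the live hand points to (450,69), and the handle is at about (332,197). Next I convert these to world positions.

Run:
```python
from h import *
z=np.load('pics/w1.npz'); c={k:z[k] for k in z}; 
p=cv2.imread('pics/w1.png'); cv2.imwrite('pics/c2.png',cv2.resize(p[30:225,300:480],None,fx=3,fy=3,interpolation=cv2.INTER_CUBIC))
a=w(c,427,94,.108);b=w(c,431,107,.108);l=w(c,450,69,.08);k8=w(c,427,94,.08);h=w(c,332,197,.065)
hd=lambda v:np.degrees(np.arctan2(v[1],v[0]))
print(a,h,'axis',hd(a-h),np.linalg.norm((a-h)[:2]),'line',hd(b-a),'live',hd(l-a))
```

```text
[ 0.53030186 -0.01054519  0.108     ] [ 0.48585109 -0.15249821  0.065     ] axis 72.6127233854376 0.14874989585712206 line -48.94290025178825 live 47.80255909822849
```

View pics/c2.png

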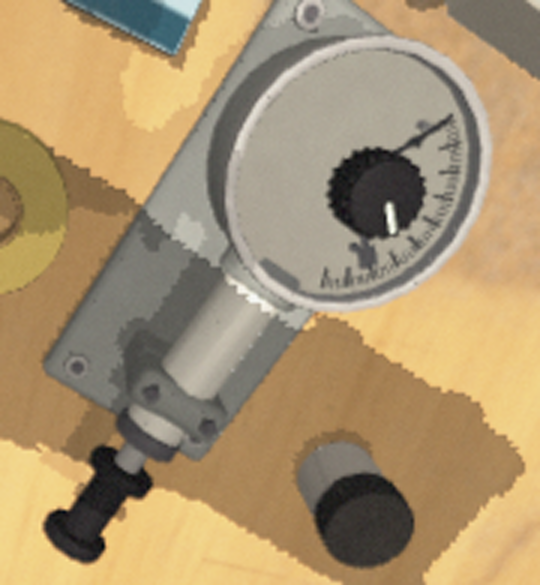

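```bash
cat >> h.py <<'E'
K=np.array([.529,-.012,.096])
def kp(phi,back=0.,tilt=20,K=K):
    r=pose(phi,tilt); return K+r.apply([0,0,.0095-back]),r
E
python3 - <<'E'
from h import *
rows([kp(122,.08),kp(122,.0)])
E
```

```text
[-4.4, -8.0, -15.9] [8.84, 8.49, 8.2]
[-4.4, -8.0, -15.9] [7.83, 9.24, 16.1]
```

Request:
carry_out(
  steps=[
    [[-1, -2, -4], [2.2, 2.1, 2.1], 110],
    [[-2, -4, -8], [4.4, 4.2, 4.1], 110],
    [[-3, -6, -12], [6.6, 6.4, 6.1], 110],
    [[-4.4, -8, -15.9], [8.8, 8.5, 8.2], 110],
    [[-4.4, -8, -15.9], [8.6, 8.7, 10], 110],
    [[-4.4, -8, -15.9], [8.4, 8.8, 11.5], 110],
    [[-4.4, -8, -15.9], [8.4, 8.8, 11.5], 110],
    [[-4.4, -8, -15.9], [8.4, 8.8, 11.5], 110],
  ],
)

```text
clock: 2.15
tcp_pos: [0.5209, -0.012, 0.1306]
orientation: [0.151, 0.486, 0.857, -0.087]
wrist_force: [-0.3, -0.5, -0.2]
finger_gap: 0.0487
grip_force: 0.0
```

Run:
```python
from h import *
p,d,c=shot('wrist','w2')
s=env.get_state(); print(s['tcp_pos'],s['joint_pos'],s['finger_gap'],s['wrist_force'])
print((kp(122)[1].inv()*rot(s['orientation'])).magnitude()*57)
rows([kp(122,.05),kp(122,.0)])
```

```text
[ 0.52118375 -0.01200857  0.13097865] [-0.00647763  0.15018524 -0.47614737  0.75773581 -0.2997111   0.99660225] 0.04849510427741411 [-0.1287211  -0.00995317  0.14832931]
1.117517269044627
[-0.5, 0.1, -1.0] [0.82, 0.64, -0.63]
[-0.5, 0.1, -1.0] [0.83, 0.68, 4.37]
```

View pics/w2.png

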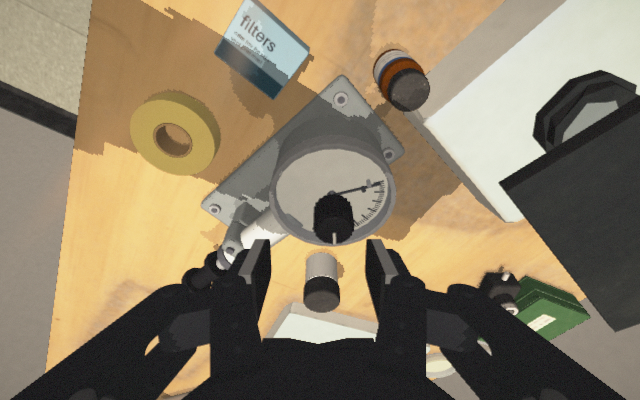

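Run:
```python
from h import *
z=np.load('pics/w2.npz'); c={k:z[k] for k in z}; d=c['d']
for v in (200,210,218,224,230,238): print(v,d[v,333],w(c,333,v,d=d[v,333]).round(4))
p=cv2.imread('pics/w2.png'); cv2.imwrite('pics/c3.png',cv2.resize(p[170:260,280:400],None,fx=5,fy=5,interpolation=cv2.INTER_CUBIC))
V,U=np.mgrid[180:260,300:370]
P=np.array([w(c,u,v,d=d[v,u]) for u,v in zip(U.ravel(),V.ravel())]); m=(abs(P[:,2]-.108)<.004)&(np.hypot(*(P[:,:2]-K[:2]).T)<.03)
print(m.sum(),P[m].min(0),P[m].max(0),P[m].mean(0))
```

```text
200 0.18445642 [ 0.5265 -0.0023  0.0923]
210 0.17681707 [ 0.5262 -0.0026  0.1019]
218 0.17216367 [ 0.5264 -0.0034  0.1083]
224 0.17492048 [ 0.5289 -0.0073  0.1083]
230 0.17732647 [ 0.5313 -0.011   0.1085]
238 0.18021862 [ 0.5344 -0.0159  0.1092]
1018 [ 0.51969352 -0.0249637   0.10403372] [5.44743468e-01 3.96894382e-04 1.09970720e-01] [ 0.53098489 -0.01007284  0.10761386]
```

```bash
sed -i 's/^K=.*/K=np.array([.531,-.0105,.096])/' h.py
python3 - <<'E'
from h import *
rows([kp(122,.03),kp(122,.0)])
E
```

```text
[-0.5, 0.1, -1.0] [0.85, 0.91, 1.36]
[-0.5, 0.1, -1.0] [0.86, 0.93, 4.36]
```

Request:
carry_out(
  steps=[
    [[-0.5, 0, -1], [0.9, 0.9, 0.5], 110],
    [[-0.5, 0, -1], [0.9, 0.9, 1.5], 110],
    [[-0.5, 0, -1], [0.9, 0.9, 2.5], 110],
    [[-0.5, 0, -1], [0.9, 0.9, 3.5], 110],
    [[-0.5, 0, -1], [0.9, 0.9, 4.3], 110],
    [[-0.5, 0, -1], [0.9, 0.9, 4.3], 255],
    [[-0.5, 0, -1], [0.9, 0.9, 4.3], 255],
    [[-0.5, 0, -1], [0.9, 0.9, 4.3], 255],
  ],
  force=30,
)

```text
clock: 3.2
tcp_pos: [0.5321, -0.0125, 0.0868]
orientation: [0.153, 0.477, 0.861, -0.084]
wrist_force: [3.1, 0.3, -5.2]
finger_gap: 0.0219
grip_force: 29.9
```

Run:
```python
from h import *
s=env.get_state(); print(s['tcp_pos'],s['finger_gap'],s['grip_force'],s['wrist_force'],s['ft_torque'])
q=rot(s['orientation']); x=q.as_matrix()[:,0]; z=q.as_matrix()[:,2]
print('x hd',np.degrees(np.arctan2(x[1],x[0])),'tilt',np.degrees(np.arccos(-z[2])))
# turn about world z thru the K axis, from the measured pose
o=np.array(s['tcp_pos'])
for a in np.arange(1,17)*6:
    r=R.from_euler('z',a,degrees=True); rows([(K+r.apply(o-K),r*q)])
```

```text
[ 0.53205561 -0.01249709  0.08675098] 0.0218659844394985 29.934694468975067 [ 3.0832587   0.30553626 -5.2051646 ] [ 0.64470781 -0.19664786  0.18802611]
x hd 122.03444130409305 tilt 20.106972620833364
[-2.1, 0.0, -5.6] [-0.0, 0.02, 0.0]
[-4.1, 0.0, -11.3] [0.0, 0.05, -0.0]
[-6.2, 0.0, -16.9] [0.01, 0.07, -0.0]
[-8.3, 0.0, -22.5] [0.01, 0.09, -0.0]
[-10.3, 0.0, -28.2] [0.02, 0.11, -0.01]
[-12.4, 0.0, -33.8] [0.03, 0.14, -0.01]
[-14.4, 0.0, -39.4] [0.04, 0.15, -0.02]
[-16.5, 0.0, -45.1] [0.06, 0.17, -0.02]
[-18.6, 0.0, -50.7] [0.07, 0.19, -0.03]
[-20.6, 0.0, -56.3] [0.09, 0.2, -0.03]
[-22.7, 0.0, -62.0] [0.11, 0.22, -0.04]
[-24.8, 0.0, -67.6] [0.13, 0.23, -0.05]
[-26.8, 0.0, -73.2] [0.15, 0.23, -0.06]
[-28.9, 0.0, -78.9] [0.17, 0.24, -0.06]
[-30.9, 0.0, -84.5] [0.2, 0.24, -0.07]
[-33.0, 0.0, -90.1] [0.22, 0.24, -0.08]
```

Request:
carry_out(
  steps=[
    [[-2.1, 0, -5.6], [0, 0.02, 0], 255],
    [[-4.1, 0, -11.3], [0, 0.05, 0], 255],
    [[-6.2, 0, -16.9], [0, 0.07, 0], 255],
    [[-8.3, 0, -22.5], [0, 0.09, 0], 255],
    [[-10.3, 0, -28.2], [0, 0.11, 0], 255],
    [[-12.4, 0, -33.8], [0, 0.14, 0], 255],
    [[-14.4, 0, -39.4], [0, 0.15, 0], 255],
    [[-16.5, 0, -45.1], [0.05, 0.17, 0], 255],
  ],
)

```text
clock: 4.2
tcp_pos: [0.5323, -0.0122, 0.0867]
orientation: [0.174, 0.084, 0.981, -0.016]
wrist_force: [0.8, -2.6, -2.9]
finger_gap: 0.0217
grip_force: 30.4
```

```bash
cat > turn.py <<'E'
from h import *; import sys
s=env.get_state(); print(s['tcp_pos'],s['finger_gap'],s['grip_force'],s['wrist_force'],s['ft_torque'],s['joint_pos'])
q=rot(s['orientation']); x=q.as_matrix()[:,0]; z=q.as_matrix()[:,2]
print('x hd',np.degrees(np.arctan2(x[1],x[0])),'tilt',np.degrees(np.arccos(-z[2])))
o=np.array(s['tcp_pos'])
for a in np.arange(1,9)*float(sys.argv[1]):
    r=R.from_euler('z',a,degrees=True); rows([(K+r.apply(o-K),r*q)])
E
python3 turn.py 5
```

```text
[ 0.53233662 -0.01221171  0.08673053] 0.02167222181937713 30.426248610019684 [ 0.78642015 -2.59044593 -2.87709542] [-0.57520959  0.48134077 -0.32111686] [-0.17243605  0.08782146 -0.69397675  0.43850105 -0.00230116 -0.00197661]
x hd 170.24072380028937 tilt 20.08241784512966
[-1.7, -0.0, -4.7] [-0.01, 0.01, 0.0]
[-3.4, -0.0, -9.4] [-0.02, 0.03, 0.01]
[-5.2, -0.0, -14.1] [-0.03, 0.05, 0.01]
[-6.9, -0.1, -18.8] [-0.04, 0.06, 0.01]
[-8.6, -0.1, -23.5] [-0.04, 0.08, 0.02]
[-10.3, -0.1, -28.2] [-0.05, 0.1, 0.02]
[-12.0, -0.1, -32.9] [-0.05, 0.12, 0.02]
[-13.7, -0.1, -37.6] [-0.05, 0.14, 0.02]
```

Request:
carry_out(
  steps=[
    [[-1.7, 0, -4.7], [0, 0.01, 0], 255],
    [[-3.4, 0, -9.4], [0, 0.03, 0], 255],
    [[-5.2, 0, -14.1], [0, 0.05, 0], 255],
    [[-6.9, 0, -18.8], [0, 0.06, 0], 255],
    [[-8.6, 0, -23.5], [0, 0.08, 0], 255],
    [[-10.3, 0, -28.2], [-0.05, 0.1, 0], 255],
    [[-12, 0, -32.9], [-0.05, 0.12, 0], 255],
    [[-13.7, 0, -37.6], [-0.05, 0.14, 0], 255],
  ],
)

```text
clock: 5.2
tcp_pos: [0.5324, -0.0119, 0.0866]
orientation: [0.167, -0.256, 0.951, 0.043]
wrist_force: [-5.0, -6.2, 1.8]
finger_gap: 0.0222
grip_force: 31.0
```

```bash
python3 turn.py 2
python3 - <<'E'
from h import *
p,d,c=shot('wrist','w3'); cv2.imwrite('pics/c4.png',cv2.resize(p[100:340,200:480,::-1],None,fx=2.5,fy=2.5,interpolation=cv2.INTER_CUBIC))
E
```

```text
[ 0.53237125 -0.01187606  0.08664157] 0.0221668437835909 30.98894566297531 [-4.99023801 -6.21226079  1.7639742 ] [-1.30619316  1.07752144 -0.28262841] [-0.31833586  0.1396495  -0.61804391  0.57539875  0.25369742 -0.81369527]
x hd -149.8345164427618 tilt 19.81834921542897
[-0.7, -0.0, -1.9] [-0.01, 0.0, 0.0]
[-1.4, -0.0, -3.8] [-0.01, 0.0, 0.0]
[-2.0, -0.0, -5.6] [-0.02, 0.01, 0.01]
[-2.7, -0.0, -7.5] [-0.02, 0.01, 0.01]
[-3.4, -0.0, -9.4] [-0.03, 0.01, 0.01]
[-4.1, -0.0, -11.3] [-0.04, 0.01, 0.01]
[-4.7, -0.1, -13.2] [-0.04, 0.02, 0.01]
[-5.4, -0.1, -15.1] [-0.05, 0.02, 0.02]
```

View pics/c4.png

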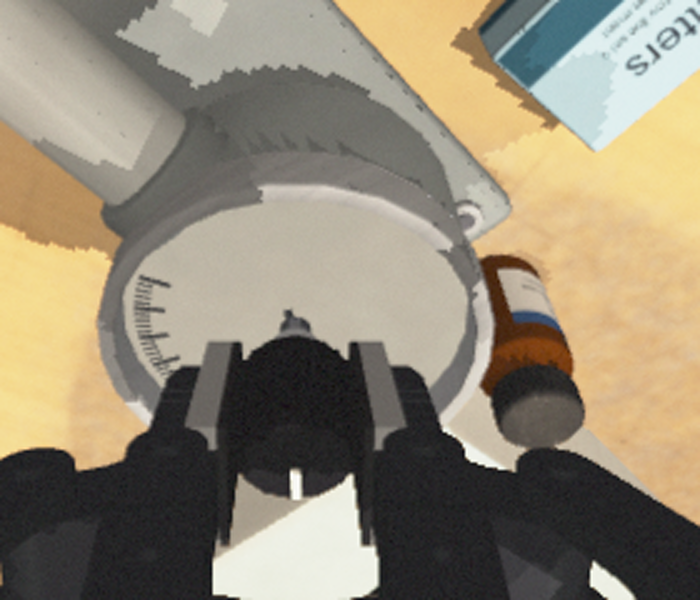

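The white line at (296,483) points along tool −x, a heading of about 30°. Zero is at about 47°, so I'll keep turning and watch the moment.

Request:
carry_out(
  steps=[
    [[-0.7, 0, -1.9], [0, 0, 0], 255],
    [[-1.4, 0, -3.8], [0, 0, 0], 255],
    [[-2, 0, -5.6], [0, 0, 0], 255],
    [[-2.7, 0, -7.5], [0, 0, 0], 255],
    [[-3.4, 0, -9.4], [0, 0, 0], 255],
    [[-4.1, 0, -11.3], [0, 0, 0], 255],
    [[-4.7, 0, -13.2], [0, 0, 0], 255],
    [[-5.4, 0, -15.1], [0, 0, 0], 255],
  ],
)

```text
clock: 6.25
tcp_pos: [0.5324, -0.0118, 0.0867]
orientation: [0.159, -0.386, 0.907, 0.065]
wrist_force: [-5.7, -6.2, 1.1]
finger_gap: 0.0218
grip_force: 31.1
```

```bash
python3 turn.py 1.5
```

```text
[ 0.53236713 -0.01182499  0.0866513 ] 0.02184762708600089 31.083603501319885 [-5.73549861 -6.23791091  1.14655704] [-1.29824896  1.02752896 -0.23192947] [-0.35182369  0.19495407 -0.54105962  0.68740836  0.3127294  -1.13302425]
x hd -133.8647273221006 tilt 19.74877930257917
[-0.5, -0.0, -1.4] [-0.0, 0.0, 0.0]
[-1.0, -0.0, -2.8] [-0.01, 0.0, 0.0]
[-1.5, -0.0, -4.2] [-0.01, 0.0, 0.01]
[-2.0, -0.0, -5.6] [-0.02, 0.0, 0.01]
[-2.5, -0.0, -7.1] [-0.02, 0.0, 0.01]
[-3.0, -0.0, -8.5] [-0.03, 0.0, 0.01]
[-3.5, -0.0, -9.9] [-0.03, 0.0, 0.01]
[-4.1, -0.0, -11.3] [-0.04, 0.0, 0.01]
```

Line heading is now about 46°. I'll turn 12° more to seat it on the stop.

Request:
carry_out(
  steps=[
    [[-0.5, 0, -1.4], [0, 0, 0], 255],
    [[-1, 0, -2.8], [0, 0, 0], 255],
    [[-1.5, 0, -4.2], [0, 0, 0], 255],
    [[-2, 0, -5.6], [0, 0, 0], 255],
    [[-2.5, 0, -7.1], [0, 0, 0], 255],
    [[-3, 0, -8.5], [0, 0, 0], 255],
    [[-3.5, 0, -9.9], [0, 0, 0], 255],
    [[-4.1, 0, -11.3], [0, 0, 0], 255],
  ],
)

```text
clock: 7.25
tcp_pos: [0.5336, -0.0097, 0.0867]
orientation: [0.153, -0.48, 0.86, 0.083]
wrist_force: [-1.5, 0.3, -2.6]
finger_gap: 0.0218
grip_force: 31.5
```

```bash
python3 turn.py 1.5
python3 - <<'E'
from h import *
p,d,c=shot('wrist','w4'); cv2.imwrite('pics/c5.png',np.hstack([cv2.resize(p[200:330,250:380,::-1],None,fx=3,fy=3,interpolation=cv2.INTER_CUBIC)]))
g=p[285:305,300:340].astype(int).sum(2); print((g//10)[::2,::2])
E
```

```text
[ 0.53362723 -0.00967207  0.08674402] 0.021798750479352175 31.453710794448853 [-1.48244983  0.32714342 -2.61381126] [-0.41979418  0.37014919  0.00856156] [-0.36369683  0.24658427 -0.47013302  0.78235316  0.34238916 -1.3687264 ]
x hd -121.67298210178073 tilt 20.026677830675652
[-0.5, -0.0, -1.4] [-0.0, 0.01, 0.0]
[-1.0, -0.0, -2.8] [-0.01, 0.01, 0.0]
[-1.5, -0.0, -4.2] [-0.01, 0.02, 0.0]
[-2.1, -0.0, -5.6] [-0.02, 0.02, 0.01]
[-2.6, -0.0, -7.0] [-0.02, 0.03, 0.01]
[-3.1, -0.0, -8.5] [-0.02, 0.03, 0.01]
[-3.6, -0.0, -9.9] [-0.03, 0.04, 0.01]
[-4.1, -0.0, -11.3] [-0.03, 0.05, 0.01]
[[14 15 14 14 14 15 14 14 73 73 20 15 15 14 15 16 12 10  9 10]
 [15 15 15 15 14 14 14 32 73 68 14 14 14 15 14 15 14 12 10 18]
 [24 15 15 14 15 14 15 69 73 51 15 14 14 13 15 14 14 16 19 50]
 [70 26 14 14 14 13 14 72 73 36 14 13 15 14 14 14 13 38 67 53]
 [70 70 54 42 15 14 21 73 70 15 14 14 14 14 20 43 69 71 71 57]
 [70 70 71 70 70 54 65 73 61 42 42 42 42 68 71 71 71 71 71 66]
 [71 70 71 70 70 70 70 70 70 70 70 70 71 71 71 71 71 71 71 71]
 [71 71 71 70 71 70 71 71 71 70 71 70 71 70 70 71 71 71 71 71]
 [71 71 71 71 71 70 70 70 70 70 70 71 71 71 70 71 70 71 71 71]
 [70 70 71 71 71 71 70 71 70 71 71 70 71 71 71 71 71 71 71 71]]
```

The line lags the tool now, which means the knob is on its stop and the pads slipped. Release and back off.

Request:
carry_out(
  steps=[
    [[0, 0, 0], [0, 0, 0], 110],
    [[0, 0, 0], [0, 0, 0], 110],
    [[0, 0, 0], [0, 0, 0], 110],
    [[0, 0, 0], [0, 0, -2], 110],
    [[0, 0, 0], [0, 0, -5], 110],
    [[0, 0, 0], [0, 0, -8], 110],
    [[0, 0, 0], [0, 0, -8], 110],
    [[0, 0, 0], [0, 0, -8], 110],
  ],
)

```text
clock: 8.3
tcp_pos: [0.5189, -0.0331, 0.1617]
orientation: [0.153, -0.479, 0.861, 0.083]
wrist_force: [0.0, 0.3, 0.3]
finger_gap: 0.0484
grip_force: 0.0
```

Run:
```python
from h import *
p,d,c=shot('wrist','w5'); s=env.get_state(); print(s['tcp_pos'],s['wrist_force'],c['cx'])
cv2.imwrite('pics/c6.png',cv2.resize(p[120:300,200:440,::-1],None,fx=3,fy=3,interpolation=cv2.INTER_CUBIC))
```

```text
[ 0.51855521 -0.03288028  0.16117753] [-0.60708799  0.56460535  0.14616365] 317.7214398292615
```

View pics/c6.png

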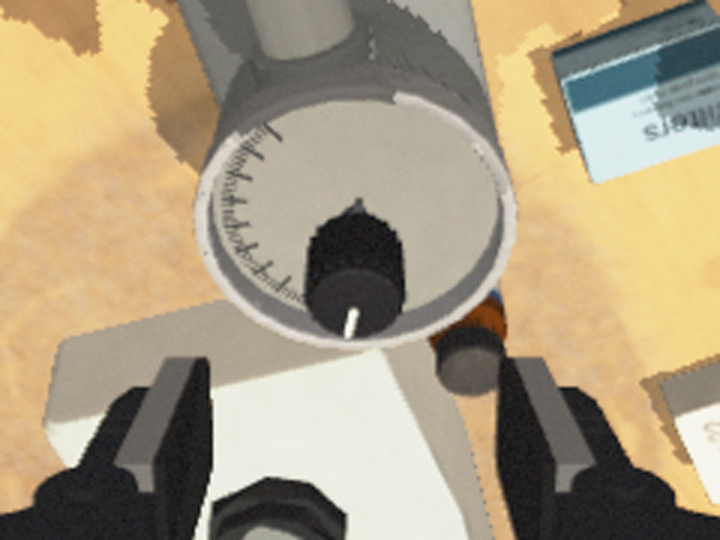

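The knob is free. Its white line runs from (355,310) to (348,338) in the crop.

Run:
```python
from h import *
z=np.load('pics/w5.npz'); c={k:z[k] for k in z}; d=c['d']
f=lambda u,v:w(c,200+u/3,120+v/3,.108)
a,b=f(355,310),f(348,338); m=f(355,301); hd=lambda v:np.degrees(np.arctan2(v[1],v[0]))
print('line',hd(b-a),'knob',m)
# refine gauge axis and handle from depth in wrist pic 1
z=np.load('pics/w1.npz'); c={k:z[k] for k in z}; d=c['d']
V,U=np.mgrid[90:225,300:470]
P=np.array([w(c,u,v,d=d[v,u]) for u,v in zip(U.ravel(),V.ravel())])
n=np.array([.485,-.155])
m=(P[:,2]>.05)&(P[:,2]<.075)&(np.hypot(*(P[:,:2]-n).T)<.028); print('handle',m.sum(),P[m].mean(0),P[m].min(0),P[m].max(0))
h=P[m].mean(0); print('axis',hd(K-h),np.hypot(*(K-h)[:2]))
s=env.get_state(); print(s['joint_pos'])
```

```text
line 47.47453397058225 knob [ 0.53179634 -0.01242297  0.108     ]
handle 703 [ 0.48660009 -0.15471352  0.06254972] [ 0.46856873 -0.18129939  0.05004459] [ 0.50657086 -0.12792876  0.07033563]
axis 72.88764577102982 0.1508936407523
[-0.42024457  0.16376755 -0.3717359   0.98379425  0.34505706 -1.42627672]
```

```bash
cat >> h.py <<'E'
H=np.array([.4863,-.156,.055]); AX=73.
def hp(up=0.,pull=0.,H=H):
    a=np.radians(AX+180); return H+[pull*np.cos(a),pull*np.sin(a),up-.0187],pose(AX-180,0)
E
python3 - <<'E'
from h import *
rows([hp(.09),hp(.09)])
E
```

```text
[-2.7, 19.9, -14.7] [12.62, -3.75, -0.87]
[-2.7, 19.9, -14.7] [12.62, -3.75, -0.87]
```

Request:
carry_out(
  steps=[
    [[0, 0, 0], [3, -0.9, -1], 110],
    [[-0.7, 5, -3.7], [6.2, -1.9, -1], 110],
    [[-1.4, 10, -7.4], [9.4, -2.8, -0.9], 110],
    [[-2, 15, -11], [12.6, -3.7, -0.9], 110],
    [[-2.7, 20, -14.7], [12.6, -3.7, -0.9], 110],
    [[-2.7, 20, -14.7], [12.6, -3.7, -0.9], 110],
    [[-2.7, 20, -14.7], [12.6, -3.7, -0.9], 110],
    [[-2.7, 20, -14.7], [12.6, -3.7, -0.9], 110],
  ],
  force=60,
)

```text
clock: 9.35
tcp_pos: [0.4862, -0.156, 0.1274]
orientation: [-0.001, -0.594, 0.804, -0.001]
wrist_force: [-0.8, -0.1, 0.8]
finger_gap: 0.0485
grip_force: 0.0
```

Run:
```python
from h import *
p,d,c=shot('wrist','w6'); s=env.get_state(); print(s['tcp_pos'],s['wrist_force'],s['joint_pos'])
V,U=np.mgrid[60:400,100:560]; V=V[::2,::2];U=U[::2,::2]
P=np.array([w(c,u,v,d=d[v,u]) for u,v in zip(U.ravel(),V.ravel())])
a=np.radians(AX+180); u=np.array([np.cos(a),np.sin(a)]); n=np.array([-u[1],u[0]])
L=(P[:,:2]-H[:2])@u; N=(P[:,:2]-H[:2])@n
for l in np.arange(-.06,.032,.003):
    m=(abs(L-l)<.0015)&(P[:,2]>.056)&(P[:,2]<.08)&(abs(N)<.022)
    if m.sum()>2: print(round(l,3),m.sum(),'top z',np.percentile(P[m,2],95).round(4),'N',N[m].min().round(4),N[m].max().round(4))
cv2.imwrite('pics/c7.png',p[:,:,::-1])
rows([hp(.03),hp(.0)])
```

```text
[ 0.48620964 -0.15611939  0.1274718 ] [-0.19725366  0.158657    0.95291245] [-0.46680342  0.24583166 -0.30761041  1.01582981 -0.00201706 -1.73996141]
-0.06 23 top z 0.0693 N -0.0151 0.0202
-0.057 31 top z 0.0716 N -0.0168 0.0217
-0.054 44 top z 0.0723 N -0.0167 0.0217
-0.051 65 top z 0.0716 N -0.0173 0.0218
-0.048 85 top z 0.069 N -0.0169 0.0206
-0.045 33 top z 0.0677 N -0.0136 0.0159
-0.042 31 top z 0.0681 N -0.0092 0.0143
-0.039 19 top z 0.0687 N -0.009 0.0157
-0.036 28 top z 0.0696 N -0.0107 0.0156
-0.033 62 top z 0.069 N -0.0106 0.0156
-0.03 35 top z 0.0674 N -0.0107 0.0156
-0.027 15 top z 0.0615 N -0.0029 0.0079
-0.024 11 top z 0.0609 N -0.0014 0.0079
-0.018 21 top z 0.0696 N -0.0104 0.0152
-0.015 37 top z 0.07 N -0.0103 0.0151
-0.012 59 top z 0.0691 N -0.0104 0.0152
-0.009 25 top z 0.0643 N -0.0059 0.0107
-0.006 19 top z 0.0643 N -0.0059 0.0106
-0.003 27 top z 0.0642 N -0.0059 0.0107
0.0 21 top z 0.0645 N -0.0058 0.0106
0.003 21 top z 0.064 N -0.0058 0.0105
0.006 25 top z 0.064 N -0.0058 0.0105
0.009 24 top z 0.064 N -0.0058 0.0104
0.012 23 top z 0.0636 N -0.0058 0.0104
0.015 15 top z 0.0681 N -0.0041 0.0144
0.018 35 top z 0.0692 N -0.0115 0.0161
0.021 44 top z 0.0697 N -0.0115 0.0161
0.024 43 top z 0.0694 N -0.0099 0.0161
[-0.1, -0.1, -0.1] [-0.03, 0.0, 6.12]
[-0.1, -0.1, -0.1] [-0.03, 0.01, 9.12]
```

View pics/c7.png

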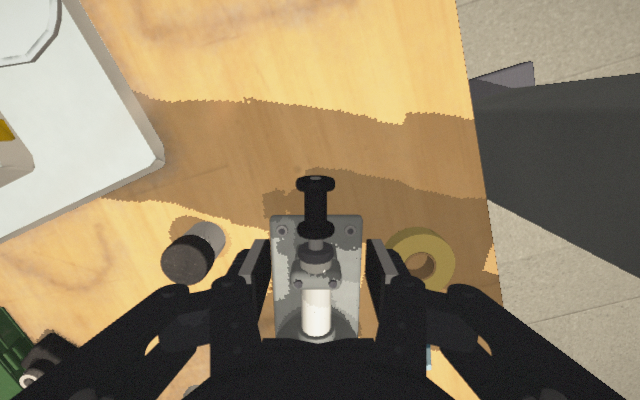

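```bash
sed -i 's/^H=np.array(.*\]); AX/H=np.array([.4878,-.1589,.055]); AX/' h.py
python3 - <<'E'
from h import *
rows([hp(.05),hp(.0)])
E
```

```text
[-0.1, -0.1, -0.1] [0.21, -0.23, 4.12]
[-0.1, -0.1, -0.1] [0.2, -0.22, 9.12]
```

Request:
carry_out(
  steps=[
    [[0, 0, 0], [0.2, -0.22, 1.5], 110],
    [[0, 0, 0], [0.2, -0.22, 3.5], 110],
    [[0, 0, 0], [0.2, -0.22, 5.5], 110],
    [[0, 0, 0], [0.2, -0.22, 7.5], 110],
    [[0, 0, 0], [0.2, -0.22, 9.1], 110],
    [[0, 0, 0], [0.2, -0.22, 9.1], 255],
    [[0, 0, 0], [0.2, -0.22, 9.1], 255],
    [[0, 0, 0], [0.2, -0.22, 9.1], 255],
  ],
)

```text
clock: 10.4
tcp_pos: [0.4874, -0.1588, 0.0365]
orientation: [-0.001, -0.595, 0.804, -0.001]
wrist_force: [-0.9, -0.5, -4.4]
finger_gap: 0.0154
grip_force: 58.4
```

```bash
cat > prof.py <<'E'
from h import *
import sys
p,d,c=shot('wrist',sys.argv[1]); s=env.get_state()
print(s['clock'],s['tcp_pos'],s['finger_gap'],s['grip_force'],s['wrist_force'])
a=np.radians(AX+180); u=np.array([np.cos(a),np.sin(a)]); n=np.array([-u[1],u[0]])
print('tcp L,N mm',1000*(np.array(s['tcp_pos'])[:2]-H[:2])@np.c_[u,n])
V,U=np.mgrid[60:400,200:440]
P=np.array([w(c,x,y,d=d[y,x]) for x,y in zip(U.ravel(),V.ravel())]); G=p[V.ravel(),U.ravel()].mean(1)
L=(P[:,:2]-H[:2])@u; N=(P[:,:2]-H[:2])@n
for l in np.arange(-.055,.07,.002):
    m=(abs(L-l)<.001)&(P[:,2]>.052)&(P[:,2]<.08)&(abs(N)<.02)
    if m.sum()>2: print(int(round(l*1000)),m.sum(),'z',(1000*np.percentile(P[m,2],95)).round(1),'w',(1000*np.ptp(N[m])).round(1),'grey',G[m&(abs(N)<.004)].mean().round())
E
python3 prof.py w7 | head -40
```

```text
10.45 [ 0.48746072 -0.15884101  0.03651527] 0.015253459902601865 58.44575822353363 [-1.72877252 -0.52063223 -3.9141117 ]
tcp L,N mm [ 0.04278593 -0.34170384]
-35 100 z 60.9 w 23.6 grey 63.0
-33 398 z 62.5 w 23.5 grey 78.0
-31 81 z 61.5 w 11.3 grey 111.0
-29 56 z 61.7 w 10.1 grey 111.0
-27 5 z 61.6 w 5.6 grey 102.0
-21 71 z 69.4 w 21.4 grey 53.0
-19 175 z 70.0 w 21.1 grey 32.0
-17 156 z 69.9 w 17.8 grey 31.0
-15 438 z 69.3 w 15.8 grey 29.0
-13 151 z 67.1 w 15.4 grey 30.0
-11 153 z 74.1 w 18.6 grey 31.0
-9 183 z 74.5 w 18.5 grey 31.0
-7 189 z 74.9 w 18.5 grey 31.0
-5 191 z 75.0 w 18.4 grey 31.0
-3 214 z 78.1 w 18.4 grey 30.0
-1 181 z 76.4 w 18.5 grey 30.0
1 210 z 76.5 w 18.4 grey 31.0
3 216 z 75.4 w 18.6 grey 31.0
5 224 z 75.9 w 39.5 grey 31.0
7 588 z 75.0 w 39.9 grey 31.0
9 267 z 74.6 w 28.2 grey 31.0
11 846 z 78.9 w 39.8 grey 31.0
13 48 z 80.0 w 39.2 grey 34.0
15 216 z 69.7 w 28.2 grey 31.0
17 281 z 69.8 w 28.8 grey 31.0
19 327 z 69.9 w 28.6 grey 33.0
21 965 z 68.5 w 27.5 grey 44.0
23 28 z 59.7 w 8.0 grey 91.0
```

Good grip on the waist; the mouth is at L ≈ −32 mm. I'll pull 36 mm first, along tool +x.

Request:
carry_out(
  steps=[
    [[0, 0, 0], [0.5, 0, 0], 255],
    [[0, 0, 0], [1, 0, 0], 255],
    [[0, 0, 0], [1.5, 0, 0], 255],
    [[0, 0, 0], [2, 0, 0], 255],
    [[0, 0, 0], [2.5, 0, 0], 255],
    [[0, 0, 0], [3, 0, 0], 255],
    [[0, 0, 0], [3.4, 0, 0], 255],
    [[0, 0, 0], [3.6, 0, 0], 255],
  ],
)

```text
clock: 11.45
tcp_pos: [0.4778, -0.1906, 0.0365]
orientation: [0.002, -0.596, 0.803, 0.001]
wrist_force: [3.0, 11.3, -1.9]
finger_gap: 0.015
grip_force: 58.6
```

```bash
python3 prof.py w8 | head -28; python3 prof.py w8b | head -2
```

```text
11.5 [ 0.4777275  -0.19072099  0.03648883] 0.014988482509496191 58.56543481349945 [ 3.21439206 10.15102183 -2.45613832]
tcp L,N mm [33.37547786 -0.32882028]
-5 7 z 57.2 w 11.5 grey nan
-3 43 z 60.6 w 11.4 grey 95.0
-1 78 z 61.4 w 11.4 grey 110.0
1 95 z 61.5 w 11.3 grey 111.0
3 70 z 61.5 w 10.7 grey 111.0
5 27 z 61.8 w 7.1 grey 105.0
11 8 z 68.6 w 15.2 grey 67.0
13 129 z 69.7 w 21.3 grey 39.0
15 170 z 70.1 w 20.2 grey 30.0
17 209 z 69.9 w 16.3 grey 31.0
19 389 z 68.8 w 15.7 grey 28.0
21 127 z 64.4 w 15.3 grey 31.0
23 175 z 74.3 w 18.6 grey 31.0
25 189 z 74.6 w 18.5 grey 31.0
27 195 z 74.7 w 18.4 grey 31.0
29 202 z 78.1 w 18.5 grey 31.0
31 193 z 75.8 w 18.5 grey 31.0
33 192 z 77.2 w 18.5 grey 30.0
35 203 z 74.5 w 18.4 grey 31.0
37 208 z 76.6 w 18.5 grey 30.0
39 488 z 75.2 w 39.9 grey 30.0
41 346 z 74.9 w 39.8 grey 31.0
43 635 z 74.2 w 28.4 grey 31.0
45 395 z 79.6 w 39.7 grey 32.0
47 113 z 79.5 w 33.9 grey 30.0
49 249 z 69.8 w 28.7 grey 31.0
11.55 [ 0.47775486 -0.19070733  0.03649645] 0.015375810439862468 58.56235206127167 [ 2.93957416  9.99375217 -2.57134771]
tcp L,N mm [33.35441325 -0.30664947]prof.py:12: RuntimeWarning: Mean of empty slice.
  if m.sum()>2: print(int(round(l*1000)),m.sum(),'z',(1000*np.percentile(P[m,2],95)).round(1),'w',(1000*np.ptp(N[m])).round(1),'grey',G[m&(abs(N)<.004)].mean().round())
  ret = ret.dtype.type(ret / rcount)
prof.py:12: RuntimeWarning: Mean of empty slice.
  if m.sum()>2: print(int(round(l*1000)),m.sum(),'z',(1000*np.percentile(P[m,2],95)).round(1),'w',(1000*np.ptp(N[m])).round(1),'grey',G[m&(abs(N)<.004)].mean().round())
  ret = ret.dtype.type(ret / rcount)
```

Request:
carry_out(
  steps=[
    [[0, 0, 0], [0.2, 0, 0], 255],
    [[0, 0, 0], [0.4, 0, 0], 255],
    [[0, 0, 0], [0.6, 0, 0], 255],
    [[0, 0, 0], [0.75, 0, 0], 255],
    [[0, 0, 0], [0.83, 0, 0], 255],
    [[0, 0, 0], [0.83, 0, 0], 255],
    [[0, 0, 0], [0.83, 0, 0], 255],
    [[0, 0, 0], [0.83, 0, 0], 255],
  ],
)

```text
clock: 12.55
tcp_pos: [0.4755, -0.198, 0.0365]
orientation: [0.002, -0.596, 0.803, 0.001]
wrist_force: [4.2, 11.7, -2.8]
finger_gap: 0.0148
grip_force: 58.6
```

```bash
python3 prof.py w9 2>/dev/null| head -14
python3 - <<'E'
from h import *
a=np.radians(AX); u=np.array([np.cos(a),np.sin(a),0]); ims=[]
for n in('top','scene'):
    p,d,c=shot(n,n+'2'); m=H+u*.0325
    x=rot(c['orientation']).inv().apply(m-c['origin']); U=c['cx']-c['fx']*x[0]/x[2]; V=c['cy']+c['fy']*x[1]/x[2]; print(n,U,V)
    U,V=int(U),int(V); ims.append(cv2.resize(p[V-25:V+25,U-25:U+25,::-1],(400,400),interpolation=cv2.INTER_CUBIC))
cv2.imwrite('pics/c8.png',np.hstack(ims))
E
```

```text
12.6 [ 0.47551477 -0.19803164  0.03647251] 0.015030549765823633 58.579872250556946 [ 3.67753092 11.14398644 -3.33415685]
tcp L,N mm [41.01362838 -0.30743878]
1 3 z 55.4 w 11.5 grey nan
3 9 z 58.1 w 11.5 grey nan
5 46 z 60.7 w 11.4 grey 95.0
7 87 z 61.4 w 11.4 grey 111.0
9 76 z 61.4 w 11.3 grey 111.0
11 73 z 61.5 w 10.6 grey 111.0
13 25 z 61.8 w 8.0 grey 105.0
19 23 z 68.9 w 19.9 grey 66.0
21 135 z 69.7 w 21.3 grey 35.0
23 156 z 70.0 w 20.2 grey 31.0
25 260 z 69.8 w 17.2 grey 30.0
27 347 z 68.4 w 15.7 grey 28.0
top 327.66927522386186 194.69699391898916
scene 330.5922528145012 206.48112596167994
```

View pics/c8.png

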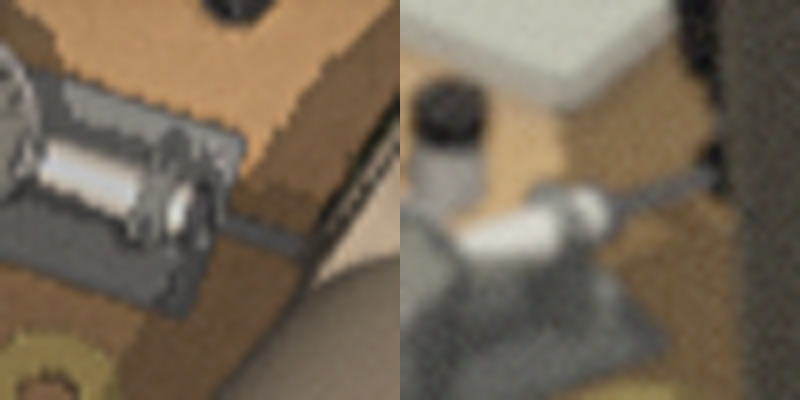

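Run:
```python
from h import *
a=cv2.cvtColor(cv2.imread('pics/w7.png'),6).astype(np.float32);res={}
for f in('w8','w9'):
    b=cv2.cvtColor(cv2.imread(f'pics/{f}.png'),6).astype(np.float32)
    # depth-profile of the column through the handle
for f in('w7','w8','w9'):
    z=np.load(f'pics/{f}.npz'); d=z['d']; g=cv2.cvtColor(cv2.imread(f'pics/{f}.png'),6)
    print(f,[int(x) for x in g[150:300:1,317]]) if f!='w8' else 0
    print('z',[int(1000*x) for x in d[150:300,317]]) if f!='w8' else 0
```

```text
w7 [159, 161, 160, 157, 158, 159, 161, 160, 161, 159, 160, 161, 157, 158, 160, 161, 161, 161, 157, 160, 159, 156, 157, 157, 159, 159, 160, 159, 158, 157, 159, 157, 157, 156, 157, 159, 153, 132, 125, 125, 127, 125, 128, 124, 128, 126, 125, 127, 127, 124, 128, 126, 126, 123, 126, 127, 126, 130, 127, 125, 128, 126, 127, 127, 128, 129, 128, 121, 70, 25, 23, 21, 48, 81, 91, 92, 90, 92, 93, 101, 109, 22, 23, 28, 32, 25, 28, 18, 31, 27, 32, 34, 36, 34, 36, 33, 32, 28, 34, 27, 31, 35, 31, 35, 34, 26, 30, 36, 31, 31, 35, 32, 31, 31, 28, 32, 27, 24, 27, 29, 30, 31, 31, 33, 36, 33, 35, 28, 24, 29, 31, 23, 33, 31, 31, 28, 29, 32, 27, 30, 27, 22, 33, 32, 36, 21, 29, 29, 34, 32]
z [178, 179, 177, 0, 179, 180, 179, 179, 180, 178, 179, 181, 180, 179, 180, 181, 181, 179, 181, 182, 181, 181, 181, 182, 181, 182, 182, 182, 183, 182, 183, 183, 182, 182, 183, 184, 185, 184, 184, 184, 184, 185, 186, 185, 185, 186, 185, 186, 185, 186, 186, 187, 187, 187, 187, 188, 188, 188, 187, 190, 188, 187, 188, 189, 191, 189, 191, 189, 145, 143, 141, 139, 138, 136, 135, 133, 132, 131, 130, 0, 128, 128, 128, 126, 124, 12
[... 1048 characters left out ...]
 179, 179, 180, 180, 178, 179, 180, 179, 181, 182, 181, 182, 180, 182, 181, 182, 181, 182, 183, 182, 184, 183, 184, 184, 183, 184, 184, 184, 184, 185, 185, 184, 186, 185, 185, 187, 185, 185, 186, 184, 187, 187, 186, 187, 187, 187, 187, 188, 187, 187, 188, 189, 189, 188, 189, 190, 188, 190, 190, 142, 141, 140, 138, 137, 136, 134, 132, 132, 131, 130, 129, 128, 128, 126, 125, 124, 124, 123, 122, 121, 121, 120, 119, 119, 119, 119, 118, 120, 118, 119, 120, 119, 120, 119, 120, 121, 120, 122, 127, 127, 128, 128, 128, 127, 127, 128, 128, 129, 128, 129, 129, 129, 129, 129, 130, 130, 130, 131, 129, 130, 131, 131, 130, 131, 131, 131, 132, 131, 131, 132, 132, 132, 132, 131, 132, 132, 133, 134, 133, 134]
```

The pads slipped about 0.3 mm, so the pull is about 40.7 mm. I'll add 1.3 mm of margin and hold.

Request:
carry_out(
  steps=[
    [[0, 0, 0], [0.07, 0, 0], 255],
    [[0, 0, 0], [0.13, 0, 0], 255],
    [[0, 0, 0], [0.13, 0, 0], 255],
    [[0, 0, 0], [0.13, 0, 0], 255],
    [[0, 0, 0], [0.13, 0, 0], 255],
    [[0, 0, 0], [0.13, 0, 0], 255],
    [[0, 0, 0], [0.13, 0, 0], 255],
    [[0, 0, 0], [0.13, 0, 0], 255],
  ],
)

```text
clock: 13.7
tcp_pos: [0.4752, -0.1991, 0.0365]
orientation: [0.002, -0.596, 0.803, 0.001]
wrist_force: [4.1, 11.6, -2.5]
finger_gap: 0.0147
grip_force: 58.6
```

```bash
python3 prof.py w10 2>/dev/null| head -2
python3 - <<'E'
from h import *
g=cv2.cvtColor(cv2.imread('pics/w10.png'),6); print(g[214:236,317])
# rod grey along axis in top/scene views, mm from mouth
a=np.radians(AX+180); u=np.array([np.cos(a),np.sin(a),0])
for n in('top','scene'):
    acc=0
    for k in range(6): acc=acc+env.read_camera(n)[0].mean(2)
    im=(acc/6).astype(np.float32); c=env.get_calibration(n); q=rot(c['orientation']).inv(); o=[]
    for t in range(-6,24,2):
        x=q.apply(H-u*.0325+u*t/1000+[0,0,.005]-c['origin']); o.append((t,int(cv2.getRectSubPix(im,(1,1),(float(c['cx']-c['fx']*x[0]/x[2]),float(c['cy']+c['fy']*x[1]/x[2])))[0,0])))
    print(n,o)
s=env.get_state(); print(s['tcp_pos'],s['qvel'])
E
```

```text
13.75 [ 0.47519256 -0.19911559  0.03650552] 0.015057352214198249 58.580376505851746 [ 4.00978028 12.78857526 -2.44935964]
tcp L,N mm [42.14441466 -0.298653  ]
[127 126 129 123  93  24  28  30  32  60  93  91  92  90  93  95 103  66
  33  21  23  23]
top [(-6, 80), (-4, 78), (-2, 79), (0, 81), (2, 80), (4, 73), (6, 69), (8, 66), (10, 67), (12, 68), (14, 69), (16, 67), (18, 65), (20, 66), (22, 66)]
scene [(-6, 166), (-4, 143), (-2, 123), (0, 108), (2, 98), (4, 98), (6, 98), (8, 97), (10, 97), (12, 96), (14, 96), (16, 94), (18, 93), (20, 94), (22, 94)]
[ 0.47522676 -0.19913306  0.03650481] [-2.35146912e-05  1.32105881e-03 -2.98402566e-04  8.95816492e-04
 -4.75787785e-04  4.23986014e-04]
```

```bash
python3 -c "
from workcell import env
print(env.hand_in())"
```

```text
the job is handed in; nothing more can be done
None
```

I turned the peak hand back to its zero stop, let go of the knob, pulled the rod out to about 41.8 mm and handed the job in with the arm still holding it there; that figure comes from arm travel less about 0.3 mm of pad slip, because no camera could see the ring mark itself.

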